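# Fold mirror back on its kinematic base

## Task

The fold mirror has been cleaned and stands on its blue felt mat: put its plate back on the kinematic base so that each of the three ball feet settles fully home in its own seat (cone, vee groove and flat). Set it down gently rather than letting it drop, the balls and seats are precision surfaces; hold the mount by the side edges of its frame so that nothing touches the mirror glass, and leave the dropper bottle and the eraser where they are.

Things in the scene. Friction and masses are not known exactly. Their poses are not given: they have to be found in the camera images.
- mirror_plate: Loose, about 0.43 kg (varies). Black plate 104 x 92 x 8 mm (x, y, z; between z = 19 and 27 mm) on three 14 mm steel balls, with an upright square mirror mount. Origin: midway between the feet, level with the undersides of the balls; z up; the mirror faces its -x, where a red dot marks the cone ball's end. Centre of mass within 3 mm of x = 0, y = 0, near z = 40 mm.
- mirror_glass: The round mirror, 37 mm across, in the front (-x) frame plate, its centre 60.5 mm above the undersides of the balls, its face 1.4 mm proud of the frame. Same origin and axes as the mirror plate. Not to be touched.
- optic_base: Fixed. Silver breadboard 175 x 150 mm, top at z = 15 mm, on it a black base plate 130 x 110 mm, top at 25 mm, with three polished steel seats. Origin: under its centre at desk level, z up; a red dot marks the cone end (-x). Home for the mirror plate: axes parallel to these, origin 29 mm above this origin. The balls slide easily: let go within 5 mm of home, the plate slips in by its weight.
- felt_mat: Fixed blue felt mat, 150 x 130 x 3 mm, on which the mirror plate stands at first. Origin: centre of its underside.
- frame_grip (a point): Grasp point on the mirror mount, x = 1, y = 0, z = 68 mm in the mirror plate's frame and axes. The mount is two black frame plates, together x = -11 to 13, y = -26 to 26, z = 33 to 88 mm: grasp from above across its 52 mm width, fingers closing along y. Two steel adjuster knobs stick out behind to x = 31 mm, within y = +-25 mm, top at z = 87 mm.
- ball_cone (a point): Centre of the single ball foot at the -x end of the mirror plate (at x = -36, y = 0, z = 7 mm in its frame); belongs in the cone.
- ball_groove (a point): Centre of the ball foot at x = 36, y = 30, z = 7 mm of the mirror plate; belongs in the groove.
- ball_flat (a point): Centre of the ball foot at x = 36, y = -30, z = 7 mm of the mirror plate; belongs on the flat.
- seat_cone (a point): Where the cone ball's centre lies when home (x = -36, y = 0, z = 36 mm in the base's frame). The cone is a 45 degree cup, mouth 24 mm across, its rim 2 mm above this point, in a round boss 33 mm across.
- seat_groove (a point): Where the groove ball's centre lies when home (x = 36, y = 30, z = 36 mm in the base's frame). The 45 degree vee is 24 mm wide at the mouth, 36 mm long, points at the cone, and its rim is 2 mm above this point.
- seat_flat (a point): Where the flat ball's centre lies when home (x = 36, y = -30, z = 36 mm in the base's frame). The flat is a steel disc 32 mm across, its top 7 mm below this point.
- dropper: Bystander: small white dropper bottle with a blue cap, 33 mm across, 65 mm high, at the right of the work. Origin: centre of its underside.
- eraser: Bystander: blue and white eraser, 42 x 20 x 13 mm, lying at the right of the work. Origin: middle of the underside.

How it is judged:
By the outcome, as a careful person would: the job done as asked, in the order asked, and still so for the second after the job is handed in, with the robot touching nothing.
It also fails if it takes over 38 s, if anything falls off the work surface, if the arm or the gripper's body presses on something with over 40 N, if the wrist force passes 120 N, or if a joint passes its speed limit or range.

## Robot

A 6-joint arm with a two-finger parallel gripper is mounted at the origin on a cart in front of the work surface, level with it; the furniture and walls round the work are solid. World frame = base frame: x ahead of the robot, y to its left, z up, the work surface at z = 0. Lengths are in mm, angles in degrees, forces in N, time in s.
With the tool pointing down it reaches from about 350 to 850 mm from the base axis. Payload 8.1 kg.
Tool frame: the origin (TCP) lies at the very end of the fingers, on their centre line; the grasp point (between the pads) lies 19 mm behind it; z points along the fingers, y is the line along which they close (so a half turn about z gives the same grasp; the last joint's range is limited). The gripper opens to 85 mm and grips with 20 to 120 N. Pads are 22 mm wide; open, the fingers measure 114 mm over their backs; the gripper's body (76 mm by 85 mm) begins 54 mm behind the grasp point. The pads swing forward as they close: fully open they stand 13 mm farther back than shut.
Start: joints at [61.398, 7.471, 85.268, -0, 87.261, -4.893], TCP at [241.235, 549.373, 231.292] pointing down, gripper open.
Joint ranges: [-169.43, 169.43], [-51.17, 129.36], [1.28, 143.12], [-76.62, 256.62], [0, 156.53], [-152.29, 152.29]. Speed limits (degrees/s): [136.94, 136.94, 159.86, 180, 180, 180].

## Interface

Orientations are given as [roll, pitch, yaw] about the fixed x, y, z axes, in that order (R = Rz(yaw) Ry(pitch) Rx(roll)).
In Python, from bench import sense, eyes, job, models gives the robot as it stands. The module is installed in compiled form; this text tells all that it offers.
- The arm moves only by the tool apply_moves, never from a script. Its argument "rows" is a list of rows, each a list of 6 numbers: the shift along the tool's x, y, z in mm, then the turn, a rotation vector about the tool's x, y, z in rad. In form: [[dx, dy, dz, rx, ry, rz], ...]. A call has exactly 5 rows; each row shifts and turns the commanded pose from where the row before left it, along the tool's axes as they then stand; what a row does not reach is not made up. A row lasts 1/8 s, in which the tool goes at most 62.5 mm and 10.7 degrees, less where a joint would pass 70% of its speed; a pose out of reach is approached as far as the arm can. A call is refused whole if a number of a shift passes 62.5 or a number of a turn 0.188, either way. A call with a gripper value outside its range is refused whole. "fingers" is the finger opening in mm, from 0 to 85.4, set as the call begins (left out, the last holds). The fingers move at their own pace and stop on an object; "grip_force" is the grip in N (left out, the last holds). Time passes only in rows, so rows that do not move let the fingers close, or fill a call up. It gives the time, the measured TCP pose, the force, the opening and the grip force at its end, in the units of the state.
- sense(): the state, without advancing time (a new reading comes with each control period).
- eyes.snapshot(name): name is "scene" or "top"; returns (picture, depth): 420x560x3 uint8, red, green, blue; 420x560 float32, mm along the optical axis (not along the pixel's ray), 0 where there is no reading.
- eyes.get_calibration(name): a dict with "intrinsics" (3x3 intrinsics, pixels), "R" (3x3) and "t" (3): a world point X has camera coordinates R X + t. Camera axes: x right, y down, z forward; pixel columns grow to the right and rows downward; lengths in mm; the calibration is good to about 2 mm. A picture is of the moment at which its call begins. get_calibration takes no time and is no camera call.
- job.hand_in(): hands the job in; it is judged then, once.
Trained networks look in the newest picture that a camera, given by its name, has taken for a name from the list of things; names that differ only in an ending like _2 or _b are one class to them, and where a whole thing is asked for, a point or a joint stands for the part that bears it (a point fixed in the world has none). Each returns a list of dicts, best first, with "confidence" (0 to 1); they miss things now and then, are a little off and sometimes report something else, mostly with a low value. They report only what shows in the picture. A call takes as long as a camera call.
- models.boxes_of(name, camera): "xyz" ([x, y, z] in mm, in world coordinates, good to about 4 mm: the middle of the surface that is visible of it).
- models.cut_out(name, camera): "pixels" (420x560 bool, what is visible of it).
- models.place_of(name, camera): "xyz" ([x, y, z] in mm, in world coordinates, good to about 4 mm: a listed point, or the origin of a listed thing).
The state is a dict: "time": time; "joint_pos": joint angles; "qd": joint speeds; "joint_efforts": joint torques, N m; "tool_pos": TCP position; "tcp_rot": TCP orientation; "ft_force": force on the tool from outside, world axes, zero at the start; "wrist_torque": the same for the moment, N m; "finger_gap": finger opening in mm; "grip_force": force on a finger pad.
Only numpy, scipy, OpenCV 4.12 (cv2) and the standard library are available. Lean on these libraries where they do the work, as an engineer would, in place of code of your own. Each camera call takes 0.05 s, during which the arm holds its last target. There are 200 camera calls.

## Working session

There is one attempt and no reset: what is moved stays moved. The work goes in short steps, Python scripts to look and compute and a tool call to move; the robot and the scene stay as the last step left them, time stands still between calls to the robot, and variables do not carry over. Pictures are saved under pics/ and viewed, at most 10 in all, crops included, and the job is handed in when it is done.

Besides the shell and the picture viewer there is one more tool, called after ">>>" as a command line: name --pt "numbers of a row" for each row, then --argument value for the rest. apply_moves: Moves the arm, as the interface text tells. Its arguments: {"type":"object","properties":{"rows":{"type":"array"},"fingers":{"type":"number"},"grip_force":{"type":"number"}},"required":["rows"]}

```bash
mkdir -p pics
python3 - <<'E'
from bench import sense, eyes, job, models
import cv2,numpy as np
s=sense();print(s)
for c in("top","scene"):
    p,d=eyes.snapshot(c);cv2.imwrite(f"pics/{c}0.png",p[:,:,::-1]);np.savez(f"{c}0.npz",p=p,d=d)
    k=eyes.get_calibration(c);print(c,k["intrinsics"].tolist(),(-k["R"].T@k["t"]).round().tolist(),k["R"].round(3).tolist())
    for n in("mirror_plate","optic_base","frame_grip","ball_cone","ball_groove","ball_flat","seat_cone","seat_groove","seat_flat","dropper","eraser"):
        print(n,[(np.round(r["xyz"],1).tolist(),round(r["confidence"],2)) for r in models.place_of(n,c)[:2]])
print(sense()["time"])
E
```

```text
{'time': 0.0, 'joint_pos': array([ 6.13997893e+01,  7.51663702e+00,  8.53322966e+01, -2.18443762e-04,
        8.72601937e+01, -4.89120574e+00]), 'qd': array([-0.08605093,  0.04224562, -0.00019301, -0.00970628, -0.10210653,
        0.00489481]), 'joint_efforts': array([ 2.08161160e-03, -5.69409049e+01, -5.00549340e+01, -2.63153134e-05,
        1.50970789e-02, -3.92753896e-05]), 'tool_pos': array([240.94587129, 548.87665885, 230.199568  ]), 'tcp_rot': array([-1.79891251e+02, -9.08724677e-03,  1.56290997e+02]), 'ft_force': array([-0.48133953,  0.26931843, -0.52968001]), 'wrist_torque': array([-0.04154691,  0.00694138, -0.01845514]), 'grip_force': 0.0, 'finger_gap': 85.43492134944772}
top [[438.77830729456815, 0.0, 276.09731565399625], [0.0, 438.77830729456815, 209.6995735934076], [0.0, 0.0, 1.0]] [416.0, -69.0, 1010.0] [[-0.009, -1.0, 0.011], [-0.996, 0.008, -0.087], [0.087, -0.012, -0.996]]
mirror_plate []
optic_base [([523.8, -152.0, 1.9], 0.58)]
frame_grip [([475.7, 135.8, 73.4], 0.67)]
ball_cone [([442.2, 134.1, 6.5], 0.69)]
ball_groove [([507.8, 169.0, 10.0], 0.68)]
ball_flat [([51
[... 243 characters left out ...]
7.77789749523754, 0.0, 276.43390519779837], [0.0, 397.77789749523754, 205.29862435513553], [0.0, 0.0, 1.0]] [-111.0, -630.0, 455.0] [[0.657, -0.754, -0.024], [-0.344, -0.271, -0.899], [0.671, 0.599, -0.437]]
mirror_plate [([476.4, 134.8, 1.3], 0.75), ([477.8, 136.9, 71.9], 0.39)]
optic_base [([524.8, -150.2, -0.2], 0.86), ([478.5, 138.0, 74.6], 0.71)]
frame_grip [([477.0, 138.9, 68.9], 0.91)]
ball_cone [([435.7, 132.0, 9.2], 0.57), ([472.5, 149.8, -0.5], 0.32)]
ball_groove [([509.5, 170.5, 11.1], 0.92)]
ball_flat [([515.0, 108.8, 12.6], 0.59)]
seat_cone [([485.5, -157.5, 31.7], 0.9)]
seat_groove [([554.0, -121.2, 36.2], 0.61)]
seat_flat []
dropper [([436.1, -346.8, 4.4], 0.84)]
eraser []
1.2
```

View pics/top0.png

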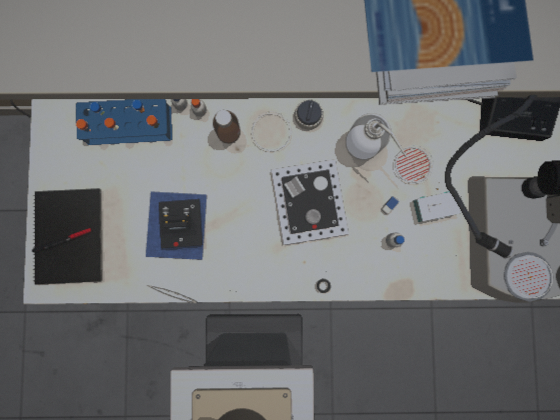

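View pics/scene0.png

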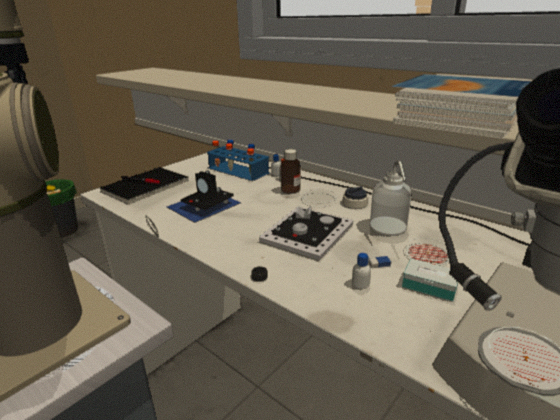

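The top view shows the plate on the blue mat at about (180,223), red dot at the bottom (-x). The base is around (310,203), slightly turned, with its red dot at (314,227) and its surroundings clear.

```bash
cat > h.py <<'E'
from bench import sense, eyes, job, models
import cv2,numpy as np
def ray(cam,uv,z):
    k=eyes.get_calibration(cam);K,R,t=k["intrinsics"],np.array(k["R"]),np.array(k["t"])
    c=-R.T@t; d=R.T@np.linalg.inv(K)@np.array([uv[0],uv[1],1.]); return c+d*(z-c[2])/d[2]
def rect(mask,z,cam="top"):
    n,l,st,_=cv2.connectedComponentsWithStats(mask.astype(np.uint8)); i=1+np.argmax(st[1:,4])
    ys,xs=np.nonzero(l==i); P=np.array([ray(cam,q,z)[:2] for q in zip(xs,ys)],np.float32)
    (c,sz,a)=cv2.minAreaRect(P); return np.round(c,1),np.round(sz,1),round(a,1),st[i]
E
python3 - <<'E'
from h import *
p=np.load("top0.npz")["p"].astype(int); g=p.max(2); r,gg,b=p[...,0],p[...,1],p[...,2]
def roi(m,x0,x1,y0,y1):
    o=np.zeros_like(m);o[y0:y1,x0:x1]=m[y0:y1,x0:x1];return o
dark=(g<62)
print("base black",rect(roi(dark,265,360,155,250),25))
print("plate black",rect(roi(dark,140,215,185,265),30))
print("mat",rect(roi((b>r+18),140,215,185,265),3))
red=(r>gg+60)&(r>b+60)
for R,z in(((265,360,155,250),25),((140,215,185,265),30)):
    ys,xs=np.nonzero(roi(red,*R));print("red",ray("top",(xs.mean(),ys.mean()),z).round(1),len(xs))
a=cv2.resize(p[150:255,265:360].astype(np.uint8)[:,:,::-1],None,fx=4,fy=4,interpolation=cv2.INTER_CUBIC)
b_=cv2.resize(p[175:280,135:230].astype(np.uint8)[:,:,::-1],None,fx=4,fy=4,interpolation=cv2.INTER_CUBIC)
cv2.imwrite("pics/crop0.png",np.hstack([a,b_]))
E
```

```text
base black (array([ 520.8, -156. ]), array([126.8, 106.7]), 9.0, array([ 282,  171,   56,   62, 1812], dtype=int32))Traceback (most recent call last):
  File "<stdin>", line 7, in <module>
  File "h.py", line 8, in rect
    ys,xs=np.nonzero(l==i); P=np.array([ray(cam,q,z)[:2] for q in zip(xs,ys)],np.float32)
                                        ~~~^^^^^^^^^
  File "h.py", line 4, in ray
    k=eyes.get_calibration(cam);K,R,t=k["intrinsics"],np.array(k["R"]),np.array(k["t"])
ValueError: time passes only in moves, steps and waits
```

```bash
cat > h.py <<'E'
from bench import sense, eyes, job, models
import cv2,numpy as np,functools
@functools.lru_cache
def cal(cam):
    k=eyes.get_calibration(cam);return np.array(k["intrinsics"]),np.array(k["R"]),np.array(k["t"])
def ray(cam,uv,z):
    K,R,t=cal(cam)
    c=-R.T@t; d=R.T@np.linalg.inv(K)@np.array([uv[0],uv[1],1.]); return c+d*(z-c[2])/d[2]
def rect(mask,z,cam="top"):
    n,l,st,_=cv2.connectedComponentsWithStats(mask.astype(np.uint8)); i=1+np.argmax(st[1:,4])
    ys,xs=np.nonzero(l==i); P=np.array([ray(cam,q,z)[:2] for q in zip(xs,ys)],np.float32)
    (c,sz,a)=cv2.minAreaRect(P); return np.round(c,1),np.round(sz,1),round(a,1),st[i].tolist()
def roi(m,x0,x1,y0,y1):
    o=np.zeros_like(m);o[y0:y1,x0:x1]=m[y0:y1,x0:x1];return o
E
python3 - <<'E'
from h import *
p=np.load("top0.npz")["p"].astype(int); g=p.max(2); r,gg,b=p[...,0],p[...,1],p[...,2]
dark=(g<62)
print("base black",rect(roi(dark,265,360,155,250),25))
print("plate black",rect(roi(dark,140,215,185,265),30))
print("mat",rect(roi((b>r+18),140,215,185,265),3))
red=(r>gg+60)&(r>b+60)
for R,z in(((265,360,155,250),25),((140,215,185,265),30)):
    ys,xs=np.nonzero(roi(red,*R));print("red",ray("top",(xs.mean(),ys.mean()),z).round(1),len(xs))
a=cv2.resize(p[150:255,265:360].astype(np.uint8)[:,:,::-1],None,fx=4,fy=4,interpolation=cv2.INTER_CUBIC)
b_=cv2.resize(p[175:280,135:230].astype(np.uint8)[:,:,::-1],None,fx=4,fy=4,interpolation=cv2.INTER_CUBIC)
cv2.imwrite("pics/crop0.png",np.hstack([a,b_]))
E
```

```text
base black (array([ 520.8, -156. ]), array([126.8, 106.7]), 9.0, [282, 171, 56, 62, 1812])
plate black (array([472.8, 134.6]), array([103.2,  91.2]), 3.7, [159, 200, 43, 49, 1675])
mat (array([471.3, 149.3]), array([130. , 149.9]), 86.3, [146, 191, 61, 69, 1768])
red [ 465. -166.   25.] 11
red [428.1 143.8  30. ] 15
```

View pics/crop0.png

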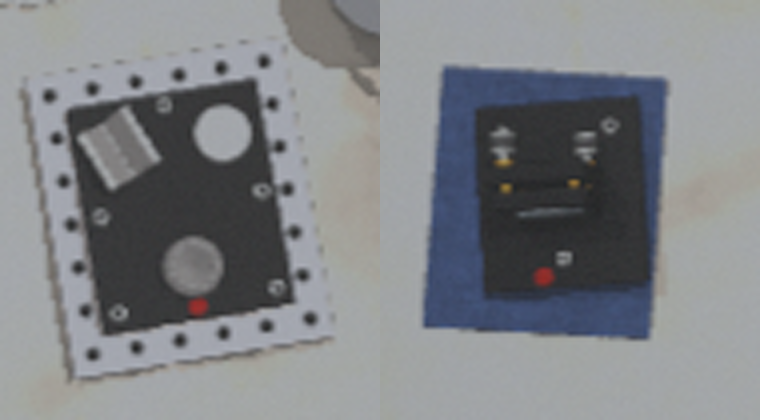

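```bash
cat >> h.py <<'E'
from scipy.spatial.transform import Rotation as Ro
def plan(xyz,yaw,n,start=None):
    """rows from start (xyz,yaw; default measured) to target, straight line, rounded 0.1 mm / 0.001 rad"""
    s=sense(); p=np.array(start[0] if start else s["tool_pos"],float)
    R=Ro.from_euler("xyz",[180,0,start[1]] if start else s["tcp_rot"],degrees=True); T=Ro.from_euler("xyz",[180,0,yaw],degrees=True)
    xyz=np.array(xyz,float); rows=[]
    for i in range(n):
        k=n-i; d=np.round(R.inv().apply((xyz-p)/k),1); r=np.round((R.inv()*T).as_rotvec()/k,3)
        rows.append(d.tolist()+r.tolist()); p=p+R.apply(d); R=R*Ro.from_rotvec(r)
    for i in range(0,n,5): print(rows[i:i+5])
    print("end",p.round(1),R.as_euler("xyz",degrees=True).round(2))
E
python3 - <<'E'
from h import *
plan([474.5,135,165],183.5,10)
E
```

```text
[[-38.0, -28.6, 6.6, -0.0, -0.0, -0.047], [-36.6, -30.3, 6.6, -0.0, -0.0, -0.048], [-35.1, -32.0, 6.6, -0.0, -0.0, -0.047], [-33.6, -33.7, 6.6, -0.0, -0.0, -0.048], [-32.0, -35.2, 6.7, -0.0, -0.0, -0.047]]
[[-30.3, -36.7, 6.6, -0.0, -0.0, -0.048], [-28.4, -38.1, 6.7, -0.0, -0.0, -0.047], [-26.6, -39.4, 6.6, -0.0, -0.0, -0.048], [-24.7, -40.6, 6.7, -0.0, -0.0, -0.047], [-22.9, -41.8, 6.6, -0.0, -0.0, -0.048]]
end [474.5 135.  165. ] [-180.     -0.   -176.49]
```

>>> apply_moves --pt "-38.0 -28.6 6.6 0 0 -0.047" --pt "-36.6 -30.3 6.6 0 0 -0.048" --pt "-35.1 -32.0 6.6 0 0 -0.047" --pt "-33.6 -33.7 6.6 0 0 -0.048" --pt "-32.0 -35.2 6.7 0 0 -0.047" --fingers 85

```text
time: 1.82
tool_pos: [358.4, 340.9, 198.2]
tcp_rot: [180.0, 0.0, 170.0]
ft_force: [2.2, 0.2, -0.0]
finger_gap: 84.8
grip_force: 0.0
```

>>> apply_moves --pt "-30.3 -36.7 6.6 0 0 -0.048" --pt "-28.4 -38.1 6.7 0 0 -0.047" --pt "-26.6 -39.4 6.6 0 0 -0.048" --pt "-24.7 -40.6 6.7 0 0 -0.047" --pt "-22.9 -41.8 6.6 0 0 -0.048"

```text
time: 2.45
tool_pos: [475.2, 133.6, 165.1]
tcp_rot: [180.0, 0.0, -176.4]
ft_force: [0.8, 0.2, 0.6]
finger_gap: 85.0
grip_force: 0.0
```

Run:
```python
from h import *
p,d=eyes.snapshot("scene");cv2.imwrite("pics/s1.png",cv2.resize(p[110:250,120:300],None,fx=4,fy=4)[:,:,::-1])
s=sense();print(s["time"],s["tool_pos"],s["tcp_rot"])
plan([474.5,135,50],183.5,10)
```

```text
2.5 [477.02013002 128.93292285 164.17055857] [-1.79817565e+02  4.91762163e-02 -1.76383331e+02]
[[0.2, 0.7, 11.4, -0.0, 0.0, 0.0], [0.2, 0.7, 11.4, -0.0, 0.0, 0.0], [0.2, 0.6, 11.4, -0.0, 0.0, 0.0], [0.2, 0.7, 11.4, -0.0, 0.0, 0.0], [0.2, 0.6, 11.4, -0.001, 0.0, 0.0]]
[[0.2, 0.6, 11.4, -0.0, 0.0, 0.0], [0.3, 0.7, 11.4, -0.001, 0.0, 0.001], [0.2, 0.6, 11.5, -0.0, 0.0, 0.0], [0.3, 0.6, 11.4, -0.001, 0.0, 0.001], [0.2, 0.7, 11.5, -0.0, 0.001, 0.0]]
end [474.5 135.   50. ] [-1.7999e+02 -1.0000e-02 -1.7650e+02]
```

View pics/s1.png

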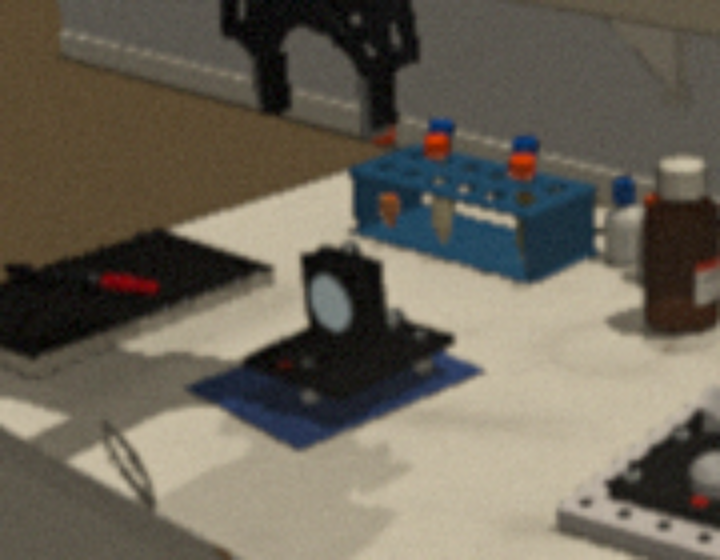

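The gripper hangs above the mount, with its finger tips at crop (275,100) and (380,130) and the frame top at (343,255). Going down.

>>> apply_moves --pt "0 0 12 0 0 0" --pt "0 0 12 0 0 0" --pt "0 0 12 0 0 0" --pt "0 0 12 0 0 0" --pt "0 0 12 0 0 0"

```text
time: 3.12
tool_pos: [474.2, 135.5, 104.1]
tcp_rot: [-180.0, -0.0, -176.4]
ft_force: [0.2, 0.1, -0.2]
finger_gap: 85.1
grip_force: 0.0
```

Run:
```python
from h import *
p,d=eyes.snapshot("scene");cv2.imwrite("pics/s2.png",cv2.resize(p[120:240,140:290],None,fx=5,fy=5)[:,:,::-1])
s=sense();print(s["time"],s["tool_pos"],s["tcp_rot"],s["ft_force"])
```

```text
3.175 [473.24537947 135.10477051 102.35220188] [-1.79982480e+02 -1.46798388e-01 -1.76458486e+02] [-0.93433461 -0.40781059 -0.9907196 ]
```

View pics/s2.png

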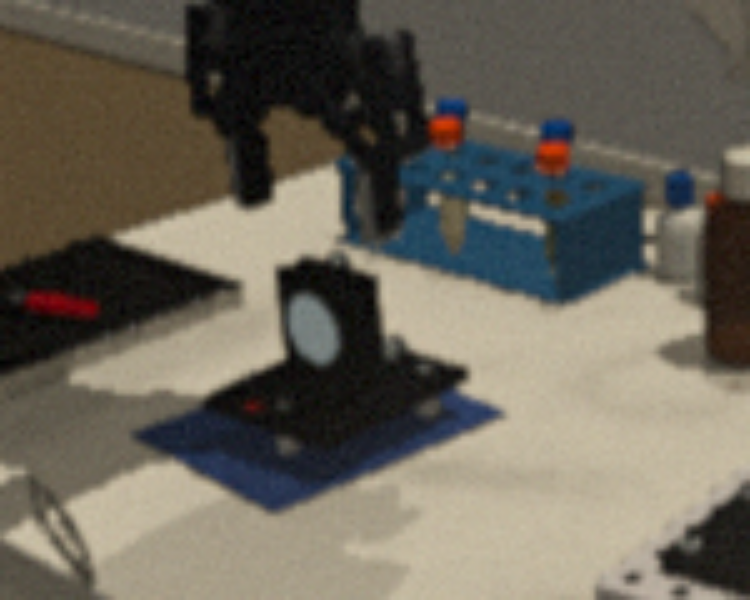

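The fingers straddle the mount, with tips at crop (250,200) and (382,235). I'll check the mount's place against a projection before going lower.

Run:
```python
from h import *
def proj(c,X):
    K,R,t=cal(c);q=K@(R@np.array(X)+t);return q[:2]/q[2]
c,s=np.cos(np.radians(3.6)),np.sin(np.radians(3.6))
O=np.array([474,135,3.])
for n,(x,y,z) in dict(fl=(-11,26,88),fr=(-11,-26,88),bl=(13,26,88),br=(13,-26,88),glass=(-12.4,0,60.5),red=(-46,7,27),pR=(-52,-46,19),pB=(52,-46,19)).items():
    w=O+[c*x-s*y,s*x+c*y,z];u=proj("scene",w);print(n,((u-[140,120])*5).round())
for y in(42.5,-42.5): print("tip",((proj("scene",O+[-s*y,c*y,104-3+10])-[140,120])*5).round())
```

```text
fl [269. 262.]
fr [340. 284.]
bl [304. 248.]
br [375. 269.]
glass [308. 324.]
red [256. 403.]
pR [322. 449.]
pB [467. 376.]
tip [259. 208.]
tip [375. 240.]
```

The projection agrees with the picture to within about 1–2 mm. Continuing down.

>>> apply_moves --pt "0 0 12 0 0 0" --pt "0 0 12 0 0 0" --pt "0 0 12 0 0 0" --pt "0 0 12 0 0 0" --pt "0 0 5 0 0 0"

```text
time: 3.8
tool_pos: [473.9, 134.8, 50.8]
tcp_rot: [-180.0, -0.1, -176.5]
ft_force: [-1.0, 0.5, -0.7]
finger_gap: 85.1
grip_force: 0.0
```

>>> apply_moves --pt "0 0 0 0 0 0" --pt "0 0 0 0 0 0" --pt "0 0 0 0 0 0" --pt "0 0 0 0 0 0" --pt "0 0 0 0 0 0" --fingers 45 --grip_force 35

```text
time: 4.42
tool_pos: [475.1, 135.0, 52.6]
tcp_rot: [180.0, 0.1, -176.5]
ft_force: [1.4, 0.8, 2.7]
finger_gap: 51.4
grip_force: 37.6
```

>>> apply_moves --pt "0 0 -4 0 0 0" --pt "0 0 -10 0 0 0" --pt "0 0 -20 0 0 0" --pt "0 0 -26 0 0 0" --pt "0 0 -20 0 0 0"

```text
time: 5.05
tool_pos: [474.4, 135.0, 133.2]
tcp_rot: [180.0, 0.0, -176.5]
ft_force: [0.6, -0.3, -5.3]
finger_gap: 51.4
grip_force: 37.7
```

Run:
```python
from h import *
s=sense();print(s["time"],s["tool_pos"],s["tcp_rot"],s["ft_force"],s["wrist_torque"],s["finger_gap"])
plan([522.5,-155.6,130.5],189,15,([474.3,135,131],183.5))
# base refinement from first picture
p=np.load("top0.npz")["p"].astype(int);g=p.min(2)
print("breadboard",rect(roi(g<62,265,360,155,250),25))
m=roi((p.max(2)>=75),280,340,168,235)&0
n,l,st,ce=cv2.connectedComponentsWithStats((roi(p.max(2)>=75,283,338,172,230)).astype(np.uint8))
for i in range(1,n):
    if st[i,4]>60: print(st[i],ray("top",ce[i],36).round(1),ray("top",ce[i],29).round(1))
```

```text
5.05 [474.40042425 134.96449937 133.22261381] [ 1.79998850e+02  1.32987532e-03 -1.76492223e+02] [ 0.6449995  -0.29953293 -5.26458827] [0.00411473 0.00761643 0.0646207 ] 51.397414924912106
[[-2.0, -19.5, 0.0, -0.0, 0.0, -0.006], [-1.9, -19.5, 0.0, -0.0, 0.0, -0.006], [-1.8, -19.6, 0.0, -0.0, 0.0, -0.006], [-1.7, -19.6, 0.0, -0.0, 0.0, -0.006], [-1.6, -19.6, 0.0, -0.0, 0.0, -0.007]]
[[-1.4, -19.6, 0.0, -0.0, 0.0, -0.006], [-1.3, -19.6, 0.1, -0.0, 0.0, -0.007], [-1.2, -19.6, 0.0, -0.0, 0.0, -0.006], [-1.0, -19.6, 0.1, -0.0, 0.0, -0.007], [-0.9, -19.6, 0.0, -0.0, 0.0, -0.006]]
[[-0.8, -19.6, 0.1, -0.0, 0.0, -0.007], [-0.6, -19.6, 0.1, -0.0, 0.0, -0.006], [-0.5, -19.6, 0.0, -0.0, 0.0, -0.007], [-0.4, -19.7, 0.1, -0.0, 0.0, -0.006], [-0.3, -19.6, 0.0, -0.0, 0.0, -0.007]]
end [ 522.4 -155.6  130.5] [-180.    0. -171.]
breadboard (array([ 520.8, -156. ]), array([126.8, 106.7]), 9.0, [282, 171, 56, 62, 1859])
[283 172  32  26 380] [ 561.5 -122.7   36. ] [ 562.6 -123.1   29. ]
[328 172  10  52 262] [ 541.4 -210.4   36. ] [ 542.3 -211.4   29. ]
[313 176  15  15 179] [ 560.8 -179.5   36. ] [ 561.8 -180.3   29. ]
[283 189   7  41 153] [490.2 -99.8  36. ] [ 490.7 -100.    29. ]
[306 209  15  20 203] [ 484.1 -162.4   36. ] [ 484.6 -163.1   29. ]
```

>>> apply_moves --pt "-2.0 -14 0 0 0 -0.006" --pt "-2 -20 0 0 0 -0.006" --pt "-2 -20 0 0 0 -0.006" --pt "-1.7 -20 0 0 0 -0.006" --pt "-1.6 -20 0 0 0 -0.007"

```text
time: 5.68
tool_pos: [489.9, 40.5, 130.7]
tcp_rot: [-180.0, -0.1, -174.7]
ft_force: [0.3, 0.2, -5.3]
finger_gap: 51.4
grip_force: 37.7
```

>>> apply_moves --pt "-1.4 -22 0 0 0 -0.006" --pt "-1.3 -22 0 0 0 -0.007" --pt "-1.2 -22 0 0 0 -0.006" --pt "-1.0 -22 0 0 0 -0.007" --pt "-0.9 -22 0 0 0 -0.006"

```text
time: 6.3
tool_pos: [507.0, -68.2, 130.6]
tcp_rot: [180.0, -0.1, -172.9]
ft_force: [0.8, -0.3, -4.5]
finger_gap: 51.4
grip_force: 37.7
```

>>> apply_moves --pt "-0.8 -20 0 0 0 -0.007" --pt "-0.6 -20 0 0 0 -0.006" --pt "-0.5 -20 0 0 0 -0.007" --pt "-0.4 -18 0 0 0 -0.006" --pt "-0.3 -12.1 0 0 0 -0.007"

```text
time: 6.92
tool_pos: [522.4, -156.9, 131.3]
tcp_rot: [180.0, -0.1, -171.0]
ft_force: [-0.8, 0.5, -4.9]
finger_gap: 51.1
grip_force: 37.8
```

>>> apply_moves --pt "0 0 0 0 0 0" --pt "0 0 4 0 0 0" --pt "0 0 6 0 0 0" --pt "0 0 6 0 0 0" --pt "0 0 4 0 0 0"

```text
time: 7.55
tool_pos: [522.6, -155.4, 111.2]
tcp_rot: [180.0, -0.0, -171.0]
ft_force: [-0.1, -1.3, -3.5]
finger_gap: 51.5
grip_force: 38.0
```

Run:
```python
from h import *
p,d=eyes.snapshot("scene");np.savez("s3.npz",p=p);cv2.imwrite("pics/s3.png",cv2.resize(p[150:270,240:380],None,fx=5,fy=5,interpolation=cv2.INTER_CUBIC)[:,:,::-1])
p,d=eyes.snapshot("top");np.savez("t3.npz",p=p);cv2.imwrite("pics/t3.png",cv2.resize(p[140:260,250:390],None,fx=5,fy=5,interpolation=cv2.INTER_CUBIC)[:,:,::-1])
s=sense();print(s["time"],s["tool_pos"],s["tcp_rot"],s["ft_force"])
```

```text
7.65 [ 522.3783356  -155.45461168  111.14930219] [ 1.79961122e+02 -6.51049472e-02 -1.70980062e+02] [ 0.5622895   0.38233848 -5.13319802]
```

View pics/s3.png

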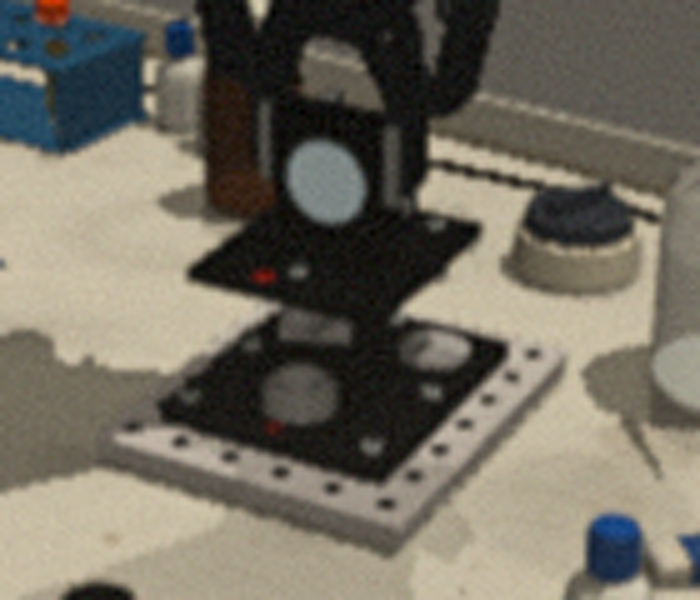

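View pics/t3.png

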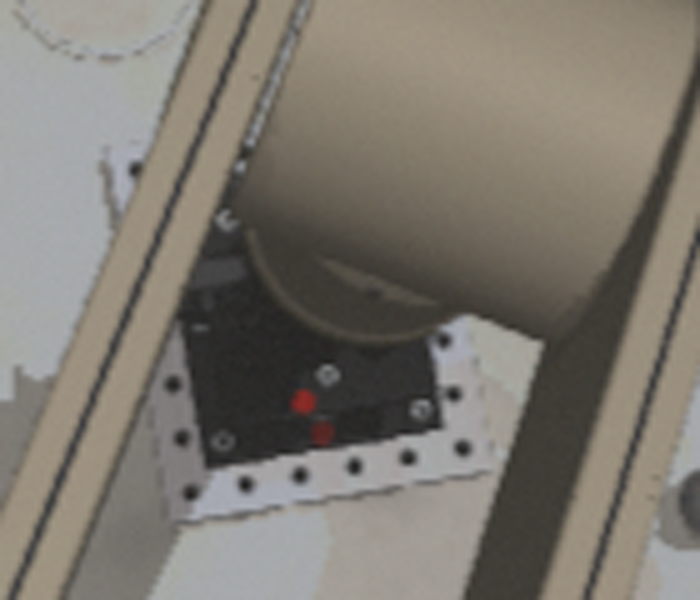

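Scene crop: the plate hangs above the base, with its red dot at (263,276), glass at (327,182), left corner at (190,273) and right corner at (480,230). The base's dot is at (275,428). I'll compare both with projections.

Run:
```python
from h import *
def proj(c,X):
    K,R,t=cal(c);q=K@(R@np.array(X)+t);return q[:2]/q[2]
def show(cam,O,yaw,pts,off,im,col):
    c,s=np.cos(np.radians(yaw)),np.sin(np.radians(yaw))
    for n,(x,y,z) in pts.items():
        u=(proj(cam,np.array(O)+[c*x-s*y,s*x+c*y,z])-off)*5
        cv2.drawMarker(im,tuple(int(v) for v in u.round()),col,cv2.MARKER_CROSS,12,1)
PL=dict(tl=(-52,46,27),tr=(-52,-46,27),br=(52,-46,27),glass=(-12.4,0,60.5),fl=(-11,26,88),fr=(-11,-26,88),dot=(-45,10.5,27),bl=(-52,46,27))
BA=dict(a=(-65,55,25),b=(-65,-55,25),c=(65,-55,25),f=(36,-30,29),cone=(-36,0,38),s1=(-87.5,-75,15),s2=(87.5,-75,15),s3=(-87.5,75,15),dot=(-57,0,25))
ims=[]
for cam,f,(x0,y0) in(("scene","s3",(240,150)),("top","t3",(250,140))):
    p=np.load(f+".npz")["p"][y0:y0+80 if cam=="zz" else y0+120,x0:x0+140]
    im=cv2.resize(p,None,fx=5,fy=5,interpolation=cv2.INTER_CUBIC)[:,:,::-1].copy()
    show(cam,(522.5,-155.6,63),9.0,PL,(x0-.4,y0-.4),im,(0,255,255)); show(cam,(521.4,-156.2,0),9.0,BA,(x0-.4,y0-.4),im,(0,255,0))
    ims.append(im)
cv2.imwrite("pics/ov3.png",np.vstack([ims[0][60:560,60:600],ims[1][130:560,60:600]])[:,:] if 0 else cv2.resize(np.hstack([ims[0][60:560,80:600],ims[1][130:530,80:560] if 0 else ims[1][60:560,80:520]]),(800,417)))
```

```text
(no output)
```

View pics/ov3.png

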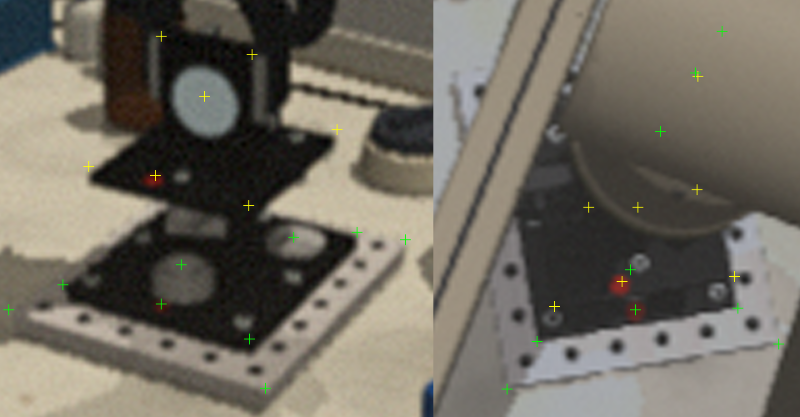

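Run:
```python
from h import *
p0=np.load("top0.npz")["p"].astype(int);p3=np.load("t3.npz")["p"].astype(int)
def reds(p,x0,x1,y0,y1):
    m=roi((p[...,0]>p[...,1]+45)&(p[...,0]>p[...,2]+45),x0,x1,y0,y1).astype(np.uint8)
    n,l,st,ce=cv2.connectedComponentsWithStats(m)
    out=[]
    for i in range(1,n):
        if st[i,4]<5: continue
        ys,xs=np.nonzero(l==i);w=(p[ys,xs,0]-p[ys,xs,1]).astype(float);out.append((np.average(xs,weights=w),np.average(ys,weights=w)))
    return out
pl0=[ray("top",u,30) for u in reds(p0,140,215,185,265)]; b0=[ray("top",u,25) for u in reds(p0,280,345,200,245)]
r3=reds(p3,290,330,200,240); print(pl0,b0,r3)
for u in r3: print(u,"z90",ray("top",u,90).round(1),"z25",ray("top",u,25).round(1))
```

```text
[array([428.18935839, 143.98906595,  30.        ])] [array([ 464.32543183, -165.3888269 ,   25.        ])] [(np.float64(310.2916996047431), np.float64(219.78498023715414))]
(np.float64(310.2916996047431), np.float64(219.78498023715414)) z90 [ 474.8 -151.3   90. ] z25 [ 478.9 -157.1   25. ]
```

>>> apply_moves --pt "-0.3 0 4 0 0 0" --pt "-0.4 0 7 0 0 0" --pt "-0.3 0 8 0 0 0" --pt "0 0 6 0 0 0" --pt "0 0 3 0 0 0"

```text
time: 8.28
tool_pos: [523.5, -155.5, 83.2]
tcp_rot: [180.0, -0.1, -171.0]
ft_force: [0.3, -1.0, -4.8]
finger_gap: 51.5
grip_force: 38.0
```

>>> apply_moves --pt "0 0 1 0 0 0" --pt "0 0 0.8 0 0 0" --pt "0 0 0.6 0 0 0" --pt "0 0 0.4 0 0 0" --pt "0 0 0 0 0 0"

```text
time: 8.9
tool_pos: [523.8, -155.7, 81.2]
tcp_rot: [-180.0, -0.0, -171.0]
ft_force: [0.3, -0.3, -4.7]
finger_gap: 51.7
grip_force: 38.0
```

>>> apply_moves --pt "0 0 0.4 0 0 0" --pt "0 0 0.4 0 0 0" --pt "0 0 0.4 0 0 0" --pt "0 0 0.3 0 0 0" --pt "0 0 0 0 0 0"

```text
time: 9.52
tool_pos: [523.8, -155.6, 79.6]
tcp_rot: [180.0, -0.0, -171.0]
ft_force: [-0.6, 0.1, -4.8]
finger_gap: 51.6
grip_force: 38.0
```

>>> apply_moves --pt "0 0 0.3 0 0 0" --pt "0 0 0.3 0 0 0" --pt "0 0 0.3 0 0 0" --pt "0 0 0 0 0 0" --pt "0 0 0 0 0 0"

```text
time: 10.15
tool_pos: [523.9, -155.8, 79.0]
tcp_rot: [-180.0, 0.0, -171.0]
ft_force: [-1.4, -0.4, -1.0]
finger_gap: 51.6
grip_force: 38.2
```

Contact is starting, with a slight push towards -x. I'll ease that way and go on down.

>>> apply_moves --pt "0.3 0 0.2 0 0 0" --pt "0.3 0 0.2 0 0 0" --pt "0 0 0.2 0 0 0" --pt "0 0 0 0 0 0" --pt "0 0 0 0 0 0"

```text
time: 10.78
tool_pos: [523.7, -156.0, 78.7]
tcp_rot: [-180.0, 0.0, -171.0]
ft_force: [-0.9, -1.1, 5.3]
finger_gap: 51.6
grip_force: 38.8
```

Run:
```python
from h import *
s=sense();print(s["time"],s["tool_pos"],s["tcp_rot"],s["ft_force"],s["wrist_torque"])
```

```text
10.775 [ 523.65886357 -155.95601508   78.7306331 ] [-1.79969230e+02  4.64629753e-02 -1.70996835e+02] [-0.90294627 -1.12087147  5.34596629] [-0.11431962  0.34561489 -0.12822959]
```

>>> apply_moves --pt "0 0 0 0 0 0" --pt "0 0 0 0 0 0" --pt "0 0 0 0 0 0" --pt "0 0 0 0 0 0" --pt "0 0 0 0 0 0" --fingers 56 --grip_force 20

```text
time: 11.4
tool_pos: [523.2, -155.7, 78.2]
tcp_rot: [180.0, -0.0, -171.0]
ft_force: [0.3, 0.2, -0.1]
finger_gap: 56.0
grip_force: 0.0
```

>>> apply_moves --pt "0 0 0 0 0 0" --pt "0 0 0 0 0 0" --pt "0 0 0 0 0 0" --pt "0 0 -1 0 0 0" --pt "0 0 -3 0 0 0" --fingers 80

```text
time: 12.02
tool_pos: [523.1, -155.7, 82.2]
tcp_rot: [180.0, -0.0, -171.0]
ft_force: [0.5, -0.1, -1.2]
finger_gap: 79.7
grip_force: 0.0
```

>>> apply_moves --pt "0 0 -10 0 0 0" --pt "0 0 -15 0 0 0" --pt "0 0 -20 0 0 0" --pt "0 0 -30 0 0 0" --pt "0 0 -30 0 0 0"

```text
time: 12.65
tool_pos: [523.4, -155.8, 189.4]
tcp_rot: [-180.0, 0.1, -171.0]
ft_force: [0.3, -1.0, -0.3]
finger_gap: 80.0
grip_force: 0.0
```

>>> apply_moves --pt "0 20 -10 0 0 0" --pt "0 40 0 0 0 0" --pt "0 50 0 0 0 0" --pt "0 50 0 0 0 0" --pt "0 50 0 0 0 0"

```text
time: 13.28
tool_pos: [489.2, 54.0, 197.0]
tcp_rot: [180.0, -0.0, -171.0]
ft_force: [-0.1, -0.1, 0.3]
finger_gap: 80.2
grip_force: 0.0
```

>>> apply_moves --pt "0 50 0 0 0 0" --pt "0 40 0 0 0 0" --pt "0 20 0 0 0 0" --pt "0 0 0 0 0 0" --pt "0 0 0 0 0 0"

```text
time: 13.9
tool_pos: [472.7, 160.2, 197.0]
tcp_rot: [-180.0, -0.0, -171.0]
ft_force: [0.2, -0.5, -0.0]
finger_gap: 79.9
grip_force: 0.0
```

Run:
```python
from h import *
a,d=eyes.snapshot("scene");b,d2=eyes.snapshot("top")
f=lambda p,x,y:cv2.resize(p[y:y+120,x:x+100],None,fx=4,fy=4,interpolation=cv2.INTER_CUBIC)
cv2.imwrite("pics/end.png",np.hstack([f(a,255,150),f(b,260,145)])[:,:,::-1])
p=b.astype(int);r=roi((p[...,0]>p[...,1]+45)&(p[...,0]>p[...,2]+45),280,345,195,245).astype(np.uint8)
n,l,st,ce=cv2.connectedComponentsWithStats(r)
for i in range(1,n): print(st[i,4],ce[i],ray("top",ce[i],56).round(1),ray("top",ce[i],25).round(1))
print("plate",rect(roi(p.max(2)<62,265,360,155,250),56))
# plate-top height from depth
K,R,t=cal("top")
for x,y in((-45,-25),(-45,-35),(-35,-38),(-30,38),(40,-40),(45,40),(45,-5),(-45,30)):
    c,s=np.cos(np.radians(9)),np.sin(np.radians(9));X=np.array([521.4+c*x-s*y,-156+s*x+c*y,56.]);q=K@(R@X+t);u=(q[:2]/q[2]).round().astype(int)
    dd=np.median(d2[u[1]-1:u[1]+2,u[0]-1:u[0]+2]);w=R.T@(np.linalg.inv(K)@[u[0],u[1],1]*dd-t);print(x,y,w.round(1))
print(sense()["time"])
```

```text
17 [308.88235294 220.41176471] [ 475.6 -151.2   56. ] [ 477.5 -153.9   25. ]
14 [314.14285714 226.5       ] [ 462.2 -162.5   56. ] [ 463.7 -165.5   25. ]
plate (array([ 517.3, -153.2]), array([122.4, 103.3]), 8.8, [282, 171, 55, 62, 1992])
-45 -25 [ 480.5 -188.6   56.8]
-45 -35 [ 482.6 -197.4   56.3]
-35 -38 [ 493.6 -199.8   56.2]
-30 38 [ 485.4 -123.2   56.3]
40 -40 [ 566.6 -190.4   55.5]
45 40 [ 560.4 -108.8   56.5]
45 -5 [ 566.8 -152.9   56.1]
-45 30 [ 472.2 -133.9   56.7]
14.0
```

View pics/end.png

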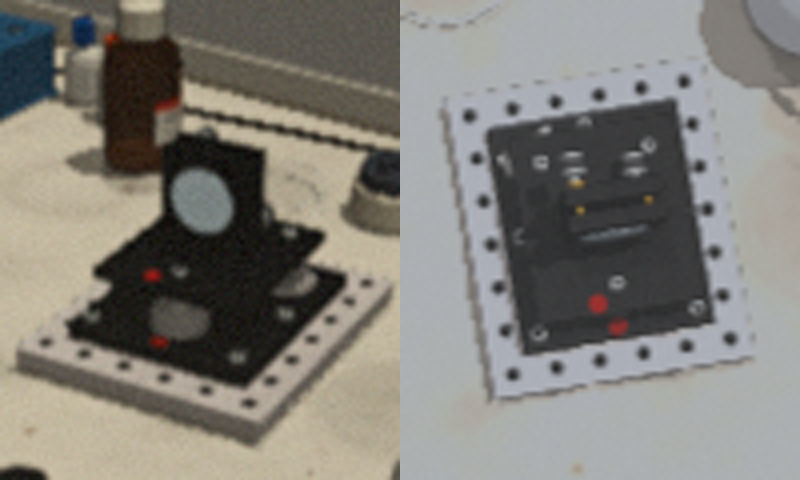

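The plate sits level with its top at z ≈ 56 mm, the height expected when home, and its red dot is where it should be. The arm is clear of everything.

```bash
python3 -c "
from bench import job;print(job.hand_in())"
```

```text
the job is handed in; nothing more can be done
None
```

The mirror plate is back on its kinematic base and the job is handed in at about 14 s: the cameras show it level at its home height (top about 56 mm), it was lowered gently and held only by the frame sides, and the arm went nowhere near the dropper and eraser.

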